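# Pack out a piano-key repair clamp and hold it tight

### The arm

A 6-joint arm with a two-finger parallel gripper is mounted at the origin on a cart in front of the work surface, level with it; the furniture and walls round the work are solid. World frame = base frame: x ahead of the robot, y to its left, z up, the work surface at z = 0. Lengths are in m, angles in rad, forces in N, time in s.
With the tool pointing down it reaches from about 0.35 to 0.975 m from the base axis. Payload 4.9 kg.
Tool frame: the origin (TCP) lies midway between the tips of the shut fingers; the grasp point (between the pads) lies 19 mm behind it; z points along the fingers, y is the line along which they close (so a half turn about z gives the same grasp; the last joint's range is limited). The gripper opens to 85 mm and grips with 20 to 120 N. Pads are 22 mm wide; open, the fingers measure 114 mm over their backs; the gripper's body (76 mm by 85 mm) begins 54 mm behind the grasp point. The pads swing forward as they close: fully open they stand 13 mm farther back than shut.
Start: joints at [-1.368, 0.053, 1.613, -0, 1.476, -0.119], TCP at [0.198, -0.593, 0.207] pointing down, gripper open.
Joint ranges: [-3.01, 3.01], [-1.01, 2.22], [0.06, 2.58], [-1.02, 4.17], [0.09, 2.62], [-3.14, 3.14]. Speed limits (rad/s): [2.57, 2.57, 3.14, 3.14, 3.14, 3.14].

### API

Orientations are given as a unit quaternion [w, x, y, z].
In Python, from plant import manip gives the robot as it stands.
- The arm moves only by the tool move_arm, never from a script. Its argument "increments" is one flat list of numbers, 5 for each row, row after row: the shift along the tool's x, y, z in mm, then the turn about the tool's z in rad, then the opening, from 0 (shut) to 1 (fully open). In form: [tx, ty, tz, spin, jaw, tx, ty, tz, spin, jaw, ...]. A call has 1 to 8 rows; each row shifts and turns the commanded pose from where the row before left it, along the tool's axes as they then stand; what a row does not reach is not made up. A row lasts 1/12 s, in which the tool goes at most 41.7 mm and 7.16 degrees, less where a joint would pass 70% of its speed; a pose out of reach is approached as far as the arm can. A call with a gripper value outside its range is refused whole. The fingers move at their own pace and stop on an object; the grip force is fixed at half the most. Time passes only in rows, so rows that do not move let the fingers close. It gives the time, the measured TCP pose, the force, the opening and the grip force at its end, in the units of the state.
- manip.state(): the state, without advancing time (a new reading comes with each control period).
- manip.grab_frame(name): name is "scene" or "top" or "wrist"; returns a dict with "image" (384x512x3 uint8, blue, green, red), "fov_y" (degrees; the focal length in pixels is half the picture's height over the tangent of half this angle, whatever the lens; pixels are square), "cx", "cy" (the principal point, pixels), "k1" (the pictures are not rectified: a ray, as slopes to the right and down, at radius r is drawn at 1 + k1 r^2 times it, then the intrinsics apply), "eye" and "rotation" of the camera in the world; the wrist camera has in their place "T_tool_cam" (4x4, takes a point from camera to tool coordinates, whose origin is the TCP and whose axes are the flange's). Camera axes: x right, y down, z forward; pixel columns grow to the right and rows downward; lengths in m; the calibration is good to about 2 mm. A picture is of the moment at which its call begins: read the wrist's pose just before it. There is no depth.
- manip.job_done(): hands the job in; it is judged then, once.
The state is a dict: "time": time; "joint_pos": joint angles; "joint_vel": joint speeds; "joint_efforts": joint torques, N m; "tool_pos": TCP position; "tool_rot": TCP orientation; "contact_force": force on the tool from outside, world axes, zero at the start; "ft_torque": the same for the moment, N m; "gripper_width": opening from 0.0 (shut) to 1.0 (fully open); "grasp_force": force on a finger pad.
Only numpy, scipy, OpenCV 4.12 (cv2) and the standard library are available. Lean on these libraries where they do the work, as an engineer would, in place of code of your own. Each camera call takes 0.05 s, during which the arm holds its last target. There are 200 camera calls.

### The job

The piano key in the small repair clamp sits too far away for the clamp's spring plunger to grip it. With the trough still empty, push the plunger's red head in to its stop to feel that it falls short, and let it spring back out; then stand wooden spacer plates upright, flat against one another, in the trough between key and plunger until the plunger, before it reaches its stop, squeezes the stack against the key. Finish while still pushing the red head firmly, so the stack stays clamped and only the plunger holds it, with any plate you do not need clear of the clamp, and the tin, the red box and the tape roll left where they stood.

Things in the scene. Friction and masses are not known exactly. Their poses are not given: they have to be found in the camera images.
- clamp: Fixed key clamp: aluminium base 70 mm wide (x), y -50 to +140 mm, 10 mm thick. Origin on the worktop, mid-line, below the pad face at rest. +y: the way the plunger pushes, towards the key. Trough along y: floor 10 mm above the worktop, 46 mm wide between rails 5 mm high, y -2 to 136 mm. Blue post: 44 mm wide, y -32 to -14 mm, top 46 mm above the worktop.
- pad_rest (a point): Point on the trough floor (10 mm above the worktop) below the face of the plunger's black pad when the plunger is fully out; fixed to the clamp, same axes as clamp.
- key_face (a point): Point on the trough floor (axes as clamp) below the key's side that faces the plunger. Key: wood, white top, 120 mm long across the trough, 23 mm wide, top 46 mm above the worktop, on a steel carriage; rigid under any push here. Distance along y from pad_rest = gap to pack, 42 to 66 mm.
- carriage (a joint): Where the key's carriage was locked, in m: gap between pad at rest and key = 0.040 + this value. 0.002 to 0.026; it cannot be moved by hand.
- plunger (a joint): How far the plunger is pushed in, in m: 0 fully out (spring holds it there), 0.022 at its stop. The spring pushes back with about 2 N at the start and 6 N at the stop. Pad: black, 30 mm diameter, centre 28 mm above the worktop.
- plunger_head (a point): Centre of the outer face of the plunger's red round head (30 mm diameter), 28 mm above the worktop, 79 mm behind the pad's face. It moves with the plunger and is pushed along the clamp's +y. The worktop below and behind it is free.
- plate_1: Wooden spacer plate standing on the worktop: body 40 wide (x), 16 thick (y), 40 mm high; above it a grip tab 28 wide (x), 9 thick (y), 40 to 66 mm high. Origin: centre of its underside. 60 g. Grip the tab across its 28 mm with fingertips above 40 mm, clear of neighbours, key and post. In the clamp its width lies across the trough, either way round.
- plate_2: Same as plate_1: an identical plate
- plate_3: Same as plate_1: an identical plate
- tin: Bystander: flat blue tin 63 x 94 x 21 mm, origin at the centre of its underside; leave alone.
- red_box: Bystander: red cardboard box 34 x 85 x 52 mm, origin at the centre of its underside; leave alone.
- tape: Bystander: roll of black tape, 56 mm diameter, 19 mm high, origin at the centre of its underside; leave alone.
Not all that is in view belongs to the job. Leave any orange look-alike of the plate_2 alone.

How it is judged:
By the outcome, as a careful person would: the job done as asked, in the order asked, and still so for the second after the job is handed in, while the arm keeps its last pose, push and grip.
It also fails if it takes over 72 s, if anything falls off the work surface, if the arm or the gripper's body presses on something with over 40 N, if the wrist force passes 120 N, or if a joint passes its speed limit or range.

## Working session

There is one attempt and no reset: what is moved stays moved. The work goes in short steps, Python scripts to look and compute and a tool call to move; the robot and the scene stay as the last step left them, time stands still between calls to the robot, and variables do not carry over. Pictures are saved under pics/ and viewed, at most 10 in all, crops included, and the job is handed in when it is done.

Besides the shell and the picture viewer there is one more tool, called as name(argument=value, ...) on one line, values as JSON. move_arm: Moves the arm, as the interface text tells. Its arguments: {"type":"object","properties":{"increments":{"type":"array"}},"required":["increments"]}

```bash
mkdir -p pics; ls; cat > h.py <<'E'
import numpy as np, cv2
from plant import manip
def K(f):
    h,w=f["image"].shape[:2]; F=h/2/np.tan(np.radians(f["fov_y"])/2)
    return F
def ray(f,u,v):
    F=K(f); x=np.array([(u-f["cx"])/F,(v-f["cy"])/F]); s=x.copy()
    for _ in range(20): s=x/(1+f["k1"]*(s@s))
    return np.array([s[0],s[1],1.])
def hit(f,u,v,z):
    d=np.array(f["rotation"])@ray(f,u,v); e=np.array(f["eye"])
    return e+d*(z-e[2])/d[2]
def proj(f,P):
    p=np.array(f["rotation"]).T@(np.array(P)-np.array(f["eye"])); s=p[:2]/p[2]; s=s*(1+f["k1"]*(s@s))
    return s*K(f)+np.array([f["cx"],f["cy"]])
def qR(q):
    from scipy.spatial.transform import Rotation as R
    return R.from_quat([q[1],q[2],q[3],q[0]]).as_matrix()
E
python3 - <<'E'
from h import *
import pickle
for n in("scene","top"):
    f=manip.grab_frame(n); pickle.dump(f,open(n+".pkl","wb")); cv2.imwrite(f"pics/{n}0.png",f["image"]); print(n,f["eye"],f["rotation"],f["fov_y"],f["k1"],f["cx"],f["cy"])
print(manip.state())
E
```

```text
pics
scene [-0.25729937 -0.66918225  0.61294148] [-0.46860679  0.77896209 -0.36062263  0.2087512 ] 48.377599271280474 -0.02269530906094586 252.56842743096152 192.32636631598908
top [0.44064467 0.0135051  0.91407814] [-0.03894412  0.70958214 -0.70285796  0.03110038] 55.64917491460435 -0.11388213839624924 252.90077175718372 191.3791510164602
{'time': 0.1, 'joint_pos': array([-1.36800312e+00,  5.33181031e-02,  1.61416110e+00, -2.07945432e-06,
        1.47603115e+00, -1.18989844e-01]), 'joint_vel': array([-0.00059016, -0.00140394, -0.00181767,  0.00099682, -0.00061787,
        0.00228217]), 'joint_efforts': array([ 9.93625099e-05, -3.94899559e+01, -3.71364927e+01, -1.95127991e-04,
        3.84193962e-03, -7.02407679e-07]), 'tool_pos': array([ 0.19754165, -0.59230696,  0.20606649]), 'tool_rot': array([-9.57962686e-04,  9.87084386e-01,  1.60198304e-01, -4.11996301e-05]), 'contact_force': array([-0.46814158,  0.51063181,  0.84507525]), 'ft_torque': array([ 0.02523248, -0.02078327,  0.00644587]), 'grasp_force': 0.0, 'gripper_width': 0.994930537144822}
```

View pics/top0.png

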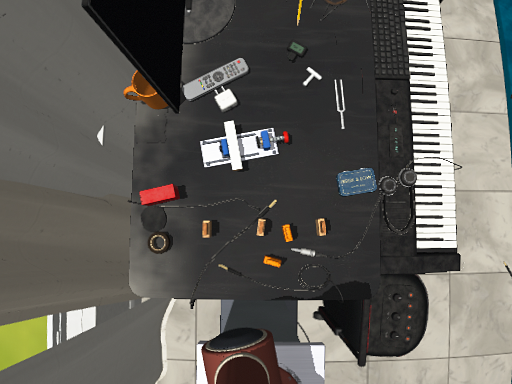

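View pics/scene0.png

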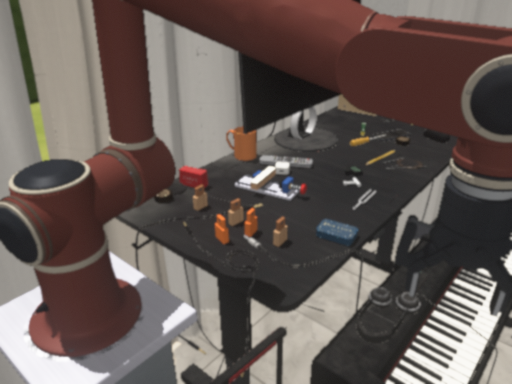

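Top view: the clamp is at about (240,145), with its red head at (287,137). The wooden plates are at (207,228), (261,227) and (321,227), and the orange look-alikes at (288,232) and (272,261). I'll enlarge this area.

```bash
python3 - <<'E'
import re
s=open('h.py').read()
s=s.replace('np.array(f["rotation"])','qR(f["rotation"])')
open('h.py','w').write(s)
from h import *
import pickle
f=pickle.load(open("top.pkl","rb"))
im=f["image"][120:240,190:340]
cv2.imwrite("pics/c1.png",cv2.resize(im,None,fx=5,fy=5,interpolation=cv2.INTER_CUBIC))
for u,v,z in[(207,228,.05),(261,227,.05),(321,227,.05),(287,137,.03),(225,145,.046)]: print(hit(f,u,v,z))
E
```

```text
[0.4381833  0.13161042 0.05      ]
[0.44198535 0.00351881 0.05      ]
[ 0.44307799 -0.13881586  0.05      ]
[ 0.66509415 -0.05963108  0.03      ]
[0.63988801 0.09272499 0.046     ]
```

View pics/c1.png

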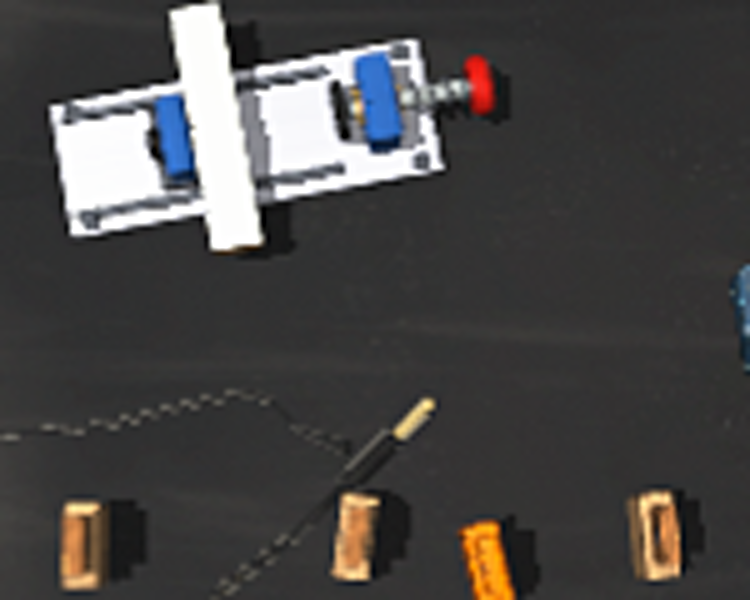

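The crop shows four base corners at (50,105), (415,40), (445,170) and (72,237). The key's top corners are at (170,10), (217,3), (262,243) and (213,250), and the red head is at (480,85). The plates are at (83,545), (355,537) and (658,535). Next I'll fit these to the known sizes.

```bash
python3 - <<'E'
from h import *
import pickle
from scipy.optimize import least_squares
f=pickle.load(open("top.pkl","rb"))
c=lambda x,y:((x+.5)/5-.5+190,(y+.5)/5-.5+120)
H=lambda x,y,z:hit(f,*c(x,y),z)
cor=[H(50,105,.01),H(415,40,.01),H(445,170,.01),H(72,237,.01)]
# clamp +y heading left; clamp x = y rotated -90 => world: ydir(-,+1)-> x dir (+,..)= up in image
loc=[(.035,.140),(.035,-.05),(-.035,-.05),(-.035,.140)]
def T(p,l): c_,s_=np.cos(p[2]),np.sin(p[2]); return np.array([p[0]+c_*l[0]-s_*l[1],p[1]+s_*l[0]+c_*l[1]])
r=least_squares(lambda p:np.concatenate([T(p,l)-q[:2] for l,q in zip(loc,cor)]),[.65,.0,.1])
p=r.x;print("clamp",p,np.round(r.fun*1e3,1))
def inv(q): 
    d=q[:2]-p[:2];c_,s_=np.cos(p[2]),np.sin(p[2]); return np.round(1e3*np.array([c_*d[0]+s_*d[1],-s_*d[0]+c_*d[1]]),1)
print("key",[inv(H(*a,.046)) for a in[(170,10),(217,3),(262,243),(213,250)]])
print("head top",inv(H(492,82,.03)),"pad top",inv(H(335,108,.04)), "post",[inv(H(*a,.046)) for a in[(357,58),(390,52),(403,147),(370,152)]])
for n,q in dict(p1=[(63,502),(105,500),(103,590),(60,588)],p2=[(340,493),(380,495),(370,580),(332,578)],p3=[(632,495),(675,490),(682,575),(640,582)]).items():
    print(n,[np.round(H(*a,.04)[:2]*1e3) for a in q])
E
```

```text
clamp [0.6514656  0.01697707 0.18957624] [ 0.1 -0.1  0.9 -0.9 -0.5  1.2 -0.5 -0.2]
key [array([61.6, 70.1]), array([60.8, 46.7]), array([-61. ,  45.8]), array([-60.1,  69.7])]
head top [  1.  -80.7] pad top [-0.4 -1.1] post [array([ 20.9, -15.9]), array([ 20.9, -32.4]), array([-26.8, -29.9]), array([-26.4, -13.6])]
p1 [array([457., 145.]), array([458., 125.]), array([415., 125.]), array([416., 146.])]
p2 [array([463.,  12.]), array([462.,  -7.]), array([422.,  -3.]), array([422.,  15.])]
p3 [array([ 463., -129.]), array([ 466., -149.]), array([ 425., -153.]), array([ 422., -132.])]
```

The fit gives a gap of about 46 mm, so two plates (32 mm) should leave about 14 mm of plunger travel. A third plate would not fit. Next I turn the tool so its x lies along clamp +y, shut the fingers and move behind the head.

move_arm(increments=[0, 0, 0, -0.12, 0, 0, 0, 0, -0.12, 0, 0, 0, 0, -0.12, 0, 0, 0, 0, -0.12, 0, 0, 0, 0, -0.12, 0, 0, 0, 0, -0.12, 0, 0, 0, 0, -0.12, 0, 0, 0, 0, -0.12, 0])

```text
time: 0.77
tool_pos: [0.1976, -0.5925, 0.2065]
tool_rot: [-0.001, 0.8, 0.6, 0.0]
contact_force: [0.1, -0.2, 0.0]
gripper_width: 0.001
grasp_force: 0.0
```

move_arm(increments=[0, 0, 0, -0.12, 0, 0, 0, 0, -0.12, 0, 0, 0, 0, -0.12, 0, 0, 0, 0, -0.12, 0, 10, 15, 0, 0, 0, 20, 30, 0, 0, 0, 22, 33, 0, 0, 0, 22, 33, 0, 0, 0])

```text
time: 1.43
tool_pos: [0.2935, -0.4974, 0.2066]
tool_rot: [-0.0, 0.638, 0.77, 0.0]
contact_force: [0.6, -0.3, -0.0]
gripper_width: 0.005
grasp_force: 0.0
```

move_arm(increments=[22, 33, 0, 0, 0, 22, 33, 0, 0, 0, 22, 33, 0, 0, 0, 22, 33, 0, 0, 0, 22, 33, 0, 0, 0, 22, 33, 0, 0, 0, 22, 33, 0, 0, 0, 22, 33, 0, 0, 0])

```text
time: 2.1
tool_pos: [0.5194, -0.2736, 0.2069]
tool_rot: [-0.0, 0.637, 0.771, 0.0]
contact_force: [1.3, -1.3, 0.3]
gripper_width: -0.004
grasp_force: 0.0
```

move_arm(increments=[22, 33, 0, 0, 0, 22, 33, 0, 0, 0, 22, 33, 0, 0, 0, 22, 33, 0, 0, 0, 22, 33, 0, 0, 0, 10, 15, 0, 0, 0, 5, 5, 0, 0, 0, 0, 0, 0, 0, 0])

```text
time: 2.77
tool_pos: [0.6765, -0.1162, 0.2064]
tool_rot: [-0.001, 0.636, 0.772, -0.0]
contact_force: [-0.3, -0.6, -0.3]
gripper_width: -0.001
grasp_force: 0.0
```

```bash
cat >> h.py <<'E'
CL=np.array([.6515,.0170,.1896])
def tolocal(q,p=CL):
    d=np.array(q)[:2]-p[:2];c,s=np.cos(p[2]),np.sin(p[2]); return np.round(1e3*np.array([c*d[0]+s*d[1],-s*d[0]+c*d[1]]),1)
def st():
    s=manip.state(); R=qR(s["tool_rot"]); c_,s_=np.cos(CL[2]),np.sin(CL[2]); F=s["contact_force"]
    print("t %.2f"%s["time"],"TCP local",tolocal(s["tool_pos"]),"z %.1f"%(s["tool_pos"][2]*1e3),"heading err %.4f"%(np.arctan2(R[1,0],R[0,0])-np.pi/2-CL[2]),"F local x %.1f y %.1f z %.1f"%(c_*F[0]+s_*F[1],-s_*F[0]+c_*F[1],F[2]),"jaw %.3f g %.1f"%(s["gripper_width"],s["grasp_force"]),"tilt",np.round(R[:2,2],4))
    return s
def wrist(name):
    s=manip.state(); f=manip.grab_frame("wrist"); T=np.array(f["T_tool_cam"]); R=qR(s["tool_rot"])
    f["eye"]=R@T[:3,3]+s["tool_pos"]; f["Rm"]=R@T[:3,:3]
    from scipy.spatial.transform import Rotation as Ro
    q=Ro.from_matrix(f["Rm"]).as_quat(); f["rotation"]=[q[3],q[0],q[1],q[2]]
    cv2.imwrite(f"pics/{name}.png",f["image"]); import pickle; pickle.dump(f,open(name+".pkl","wb")); return f
E
python3 - <<'E'
from h import *
st(); f=wrist("w1"); print(f["T_tool_cam"],f["fov_y"])
E
```

```text
t 2.77 TCP local [  -0.6 -135.6] z 206.4 heading err 0.0029 F local x -0.4 y -0.5 z -0.3 jaw -0.001 g 0.0 tilt [-0.0013  0.0006]
[[-7.95938097e-04 -9.61105361e-01 -2.76180830e-01  7.04464655e-02]
 [ 9.99997702e-01 -1.31478488e-03  1.69349381e-03  6.37472462e-04]
 [-1.99074436e-03 -2.76178848e-01  9.61104199e-01 -1.66233461e-01]
 [ 0.00000000e+00  0.00000000e+00  0.00000000e+00  1.00000000e+00]] 66.36133540107845
```

View pics/w1.png

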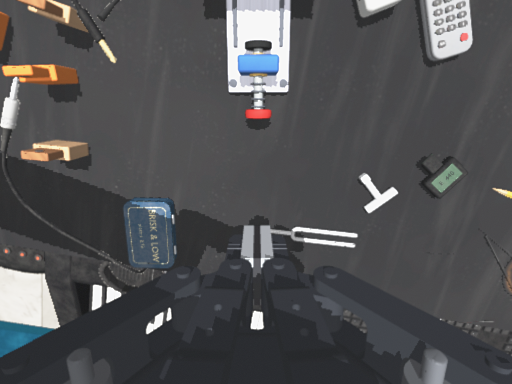

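The wrist view shows the clamp straight ahead, with its red head at (258,113) and its rail base corner rows at about 92. The tuning fork is at (290–355,237). I'll check the head's position and that the way down is free.

```bash
python3 - <<'E'
from h import *
import pickle
f=pickle.load(open("w1.pkl","rb"))
for n,u,v,z in[("fork tip",270,231,.005),("fork",290,235,.005),("head bottom-left",246,114,.028),("head r",271,114,.028),("head outer",258,118,.03),("base corner L",229,92,.01),("base R",290,92,.01),("tin",150,198,.021)]: print(n,tolocal(hit(f,u,v,z)))
E
```

```text
fork tip [  18.8 -230.5]
fork [  46.2 -236.4]
head bottom-left [-11.8 -75.8]
head r [ 16.7 -75.7]
head outer [  1.9 -80.1]
base corner L [-32.1 -51.4]
base R [ 39.4 -51.2]
tin [-133.3 -178.6]
```

move_arm(increments=[0, 1, 35, -0.003, 0, 0, 1, 38, 0, 0, 0, 0, 38, 0, 0, 0, 0, 38, 0, 0, 0, 0, 30, 0, 0, 0, 0, 12, 0, 0, 15, 0, 0, 0, 0, 15, 0, 0, 0, 0])

```text
time: 3.48
tool_pos: [0.6721, -0.089, 0.0169]
tool_rot: [-0.0, 0.636, 0.771, 0.0]
contact_force: [0.2, 0.2, -0.2]
gripper_width: -0.006
grasp_force: 0.0
```

move_arm(increments=[6, 0, 0, 0, 0, 6, 0, 0, 0, 0, 4, 0, 0, 0, 0, 4, 0, 0, 0, 0, 0, 0, 0, 0, 0])

```text
time: 3.9
tool_pos: [0.67, -0.0687, 0.0184]
tool_rot: [0.002, 0.635, 0.773, 0.001]
contact_force: [-0.3, 0.7, 4.2]
gripper_width: 0.004
grasp_force: 2.0
```

```bash
python3 -c "
from h import *
st()"
```

```text
t 3.90 TCP local [  2.  -87.7] z 18.4 heading err 0.0053 F local x -0.1 y 0.8 z 4.2 jaw 0.004 g 2.0 tilt [ 0.0032 -0.0012]
```

move_arm(increments=[0, 0, 0, 0, 0, 0, 0, 0, 0, 0])

```text
time: 4.07
tool_pos: [0.6699, -0.0689, 0.0181]
tool_rot: [0.001, 0.635, 0.772, 0.001]
contact_force: [-0.1, 2.0, 6.1]
gripper_width: 0.004
grasp_force: 3.2
```

```bash
python3 -c "
from h import *
st();f=wrist('w2')
im=f['image'][20:270,130:400]; cv2.imwrite('pics/w2c.png',cv2.resize(im,None,fx=2.2,fy=2.2))"
```

```text
t 4.07 TCP local [  1.9 -87.8] z 18.1 heading err 0.0040 F local x 0.3 y 2.0 z 6.1 jaw 0.004 g 3.2 tilt [0.0026 0.0004]
```

View pics/w2c.png

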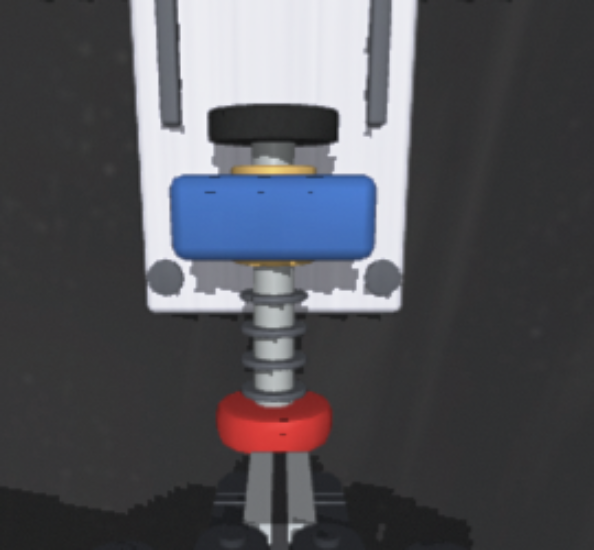

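The red head is centred at (274,425) in the crop, right in front of the fingertips, and the pad is still fully out. There is an odd upward force, so I'll raise the fingers a bit and push on.

move_arm(increments=[-4, 0, 0, 0, 0, 0, 0, -4, 0, 0, 0, 0, 0, 0, 0])

```text
time: 4.37
tool_pos: [0.6695, -0.0734, 0.0205]
tool_rot: [0.0, 0.636, 0.772, -0.0]
contact_force: [0.3, -0.3, -0.3]
gripper_width: -0.005
grasp_force: 0.0
```

move_arm(increments=[4, 0, 0, 0, 0, 4, 0, 0, 0, 0, 0, 0, 0, 0, 0, 0, 0, 0, 0, 0])

```text
time: 4.7
tool_pos: [0.6675, -0.0645, 0.0198]
tool_rot: [-0.0, 0.635, 0.772, -0.0]
contact_force: [-0.4, -0.4, -1.0]
gripper_width: 0.004
grasp_force: 0.0
```

```bash
python3 -c "
from h import *
st()"
```

```text
t 4.70 TCP local [  0.3 -83.1] z 19.8 heading err 0.0050 F local x -0.5 y -0.3 z -1.0 jaw 0.004 g 0.0 tilt [-0.0007  0.0001]
```

move_arm(increments=[4, 1, 0, 0, 0, 4, 1, 0, 0, 0, 0, 0, 0, 0, 0, 0, 0, 0, 0, 0])

```text
time: 5.03
tool_pos: [0.6683, -0.0564, 0.0202]
tool_rot: [-0.0, 0.635, 0.772, -0.0]
contact_force: [-0.1, -0.3, 0.4]
gripper_width: 0.004
grasp_force: 0.0
```

```bash
python3 -c "
from h import *
st();f=wrist('w3')
im=f['image'][20:270,130:400]; cv2.imwrite('pics/w3c.png',cv2.resize(im,None,fx=2.2,fy=2.2))"
```

```text
t 5.03 TCP local [  2.6 -75.2] z 20.2 heading err 0.0050 F local x -0.2 y -0.3 z 0.4 jaw 0.004 g 0.0 tilt [-0.0001  0.    ]
```

View pics/w3c.png

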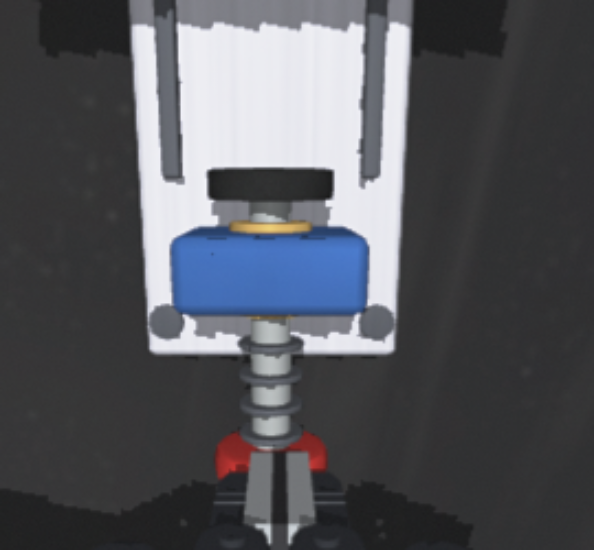

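In w3 the fingertips are drawn over the red head (crop 278,455) and the plunger hasn't moved. So the solid tips end higher than I assumed and slid over the head. I'll back off, go lower and push again.

move_arm(increments=[-10, 0, -3, 0, 0, -15, 0, 0, 0, 0, -10, 0, 3, 0, 0, 0, 0, 10, 0, 0, 0, 0, 6, 0, 0, 0, 0, 0, 0, 0, 0, 0, 0, 0, 0])

```text
time: 5.67
tool_pos: [0.6737, -0.0908, 0.0024]
tool_rot: [-0.001, 0.635, 0.772, -0.001]
contact_force: [0.1, -0.2, 0.2]
gripper_width: -0.001
grasp_force: 0.0
```

```bash
python3 -c "
from h import *
st();f=wrist('w4')
im=f['image'][20:270,130:400]; cv2.imwrite('pics/w4c.png',cv2.resize(im,None,fx=2.2,fy=2.2))"
```

```text
t 5.67 TCP local [   1.5 -110. ] z 2.4 heading err 0.0043 F local x 0.0 y -0.2 z 0.2 jaw -0.001 g 0.0 tilt [-0.0029  0.0009]
```

move_arm(increments=[6, 0, 0, 0, 0, 6, 0, 0, 0, 0, 0, 0, 0, 0, 0, 0, 0, 0, 0, 0])

```text
time: 6.05
tool_pos: [0.6728, -0.0786, 0.0045]
tool_rot: [0.0, 0.635, 0.773, 0.0]
contact_force: [-0.2, 0.2, 0.1]
gripper_width: 0.001
grasp_force: 0.0
```

```bash
python3 -c "
from h import *
st()"
```

```text
t 6.05 TCP local [  2.9 -97.9] z 4.5 heading err 0.0056 F local x -0.1 y 0.3 z 0.1 jaw 0.001 g 0.0 tilt [ 0.0004 -0.0001]
```

move_arm(increments=[4, 0, 0, 0, 0, 4, 0, 0, 0, 0, 0, 0, 0, 0, 0, 0, 0, 0, 0, 0])

```text
time: 6.38
tool_pos: [0.6714, -0.0718, 0.0045]
tool_rot: [0.001, 0.635, 0.772, -0.0]
contact_force: [0.1, -1.6, 0.4]
gripper_width: -0.0
grasp_force: 1.0
```

```bash
python3 -c "
from h import *
st()"
```

```text
t 6.38 TCP local [  2.8 -90.9] z 4.5 heading err 0.0047 F local x -0.2 y -1.6 z 0.4 jaw -0.000 g 1.0 tilt [ 0.0007 -0.0009]
```

move_arm(increments=[4, 0, 0, 0, 0, 4, 0, 0, 0, 0, 0, 0, 0, 0, 0, 0, 0, 0, 0, 0])

```text
time: 6.72
tool_pos: [0.6699, -0.0638, 0.0045]
tool_rot: [0.0, 0.635, 0.772, -0.0]
contact_force: [0.7, -3.5, 0.6]
gripper_width: 0.002
grasp_force: 1.7
```

```bash
python3 -c "
from h import *
st();f=wrist('w5')
a=[cv2.imread('pics/%s.png'%n)[20:270,150:370] for n in ('w4','w5')]
cv2.imwrite('pics/w45.png',cv2.resize(np.hstack(a),None,fx=1.8,fy=1.8))"
```

```text
t 6.72 TCP local [  2.8 -82.8] z 4.5 heading err 0.0046 F local x 0.0 y -3.6 z 0.6 jaw 0.002 g 1.7 tilt [ 0.0006 -0.0006]
```

View pics/w45.png

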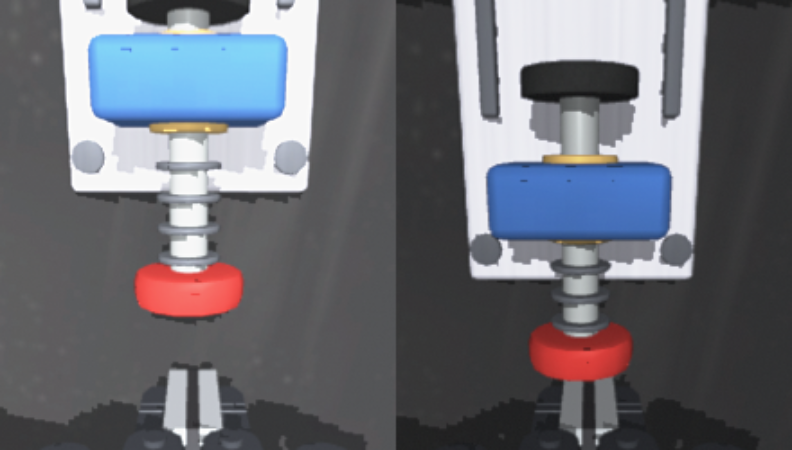

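On the right (w5) the pad has moved out from the post and the spring is compressed, so the fingers are now pushing. I'll go on to the stop.

move_arm(increments=[4, 0, 0, 0, 0, 4, 0, 0, 0, 0, 4, 0, 0, 0, 0, 0, 0, 0, 0, 0, 0, 0, 0, 0, 0])

```text
time: 7.18
tool_pos: [0.6675, -0.0522, 0.0045]
tool_rot: [0.001, 0.635, 0.772, -0.0]
contact_force: [0.9, -5.5, 1.3]
gripper_width: -0.002
grasp_force: 2.8
```

move_arm(increments=[2, 0, 0, 0, 0, 0, 0, 0, 0, 0])

```text
time: 7.35
tool_pos: [0.6672, -0.0506, 0.0045]
tool_rot: [0.001, 0.635, 0.772, -0.0]
contact_force: [1.4, -6.1, 1.6]
gripper_width: 0.0
grasp_force: 3.1
```

move_arm(increments=[2, 0, 0, 0, 0, 0, 0, 0, 0, 0])

```text
time: 7.52
tool_pos: [0.6673, -0.0506, 0.0046]
tool_rot: [0.002, 0.635, 0.772, -0.001]
contact_force: [1.7, -11.5, -0.3]
gripper_width: 0.001
grasp_force: 5.8
```

move_arm(increments=[1, 0, 0, 0, 0, 0, 0, 0, 0, 0])

```text
time: 7.68
tool_pos: [0.6673, -0.0505, 0.0046]
tool_rot: [0.003, 0.635, 0.772, -0.002]
contact_force: [2.2, -14.1, -0.5]
gripper_width: 0.005
grasp_force: 7.0
```

```bash
python3 -c "
from h import *
st()"
```

```text
t 7.68 TCP local [  2.7 -69.3] z 4.6 heading err 0.0046 F local x -0.5 y -14.3 z -0.5 jaw 0.005 g 7.0 tilt [ 0.0024 -0.0065]
```

I felt the stop at local y -69.3: the force climbed from 6 to 14 N with no further motion, after 22 mm of travel. Now I'll let the plunger spring back, go up and move over plate 2.

move_arm(increments=[-10, 0, 0, 0, 0, -15, 0, 0, 0, 0, -15, 0, 0, 0, 0, -5, 0, -20, 0, 0, 0, 0, -35, 0, 0, 0, 0, -35, 0, 0, 0, 0, -35, 0, 0.55, 0, 0, -25, 0, 0.55])

```text
time: 8.35
tool_pos: [0.6757, -0.0912, 0.1574]
tool_rot: [0.0, 0.635, 0.772, 0.001]
contact_force: [0.7, 0.2, 0.2]
gripper_width: 0.269
grasp_force: 0.0
```

move_arm(increments=[15, -20, 0, 0, 0.55, 20, -30, 0, 0, 0.55, 20, -30, 0, 0, 0.55, 20, -30, 0, 0, 0.55, 20, -30, 0, 0, 0.55, 20, -30, 0, 0, 0.55, 15, -25, 0, 0, 0.55, 8, -16, 0, 0, 0.55])

```text
time: 9.02
tool_pos: [0.4384, 0.0052, 0.153]
tool_rot: [-0.002, 0.635, 0.773, 0.0]
contact_force: [-0.0, 0.3, 0.7]
gripper_width: 0.547
grasp_force: 0.0
```

move_arm(increments=[0, 0, 0, 0.1, 0.55, 0, 0, 0, 0.1, 0.55, 0, 0, 0, 0.08, 0.55, 0, 0, 0, 0, 0.55, 0, 0, 0, 0, 0.55])

```text
time: 9.43
tool_pos: [0.4411, 0.0039, 0.1539]
tool_rot: [-0.001, 0.736, 0.677, 0.0]
contact_force: [0.2, -0.5, -0.1]
gripper_width: 0.553
grasp_force: 0.0
```

```bash
python3 -c "
from h import *
s=st();print(s['tool_pos'],np.arctan2(*qR(s['tool_rot'])[[1,0],1]));f=wrist('w6')
im=f['image'][100:330,130:400]; cv2.imwrite('pics/w6c.png',cv2.resize(im,None,fx=2.5,fy=2.5))
F=manip.grab_frame('top');cv2.imwrite('pics/top6.png',F['image'])"
```

```text
t 9.43 TCP local [-209.2   26.8] z 153.9 heading err -0.2735 F local x 0.2 y -0.5 z -0.1 jaw 0.553 g 0.0 tilt [-0.001   0.0013]
[0.44105019 0.00386571 0.1538582 ] -0.0839408294598959
```

View pics/w6c.png

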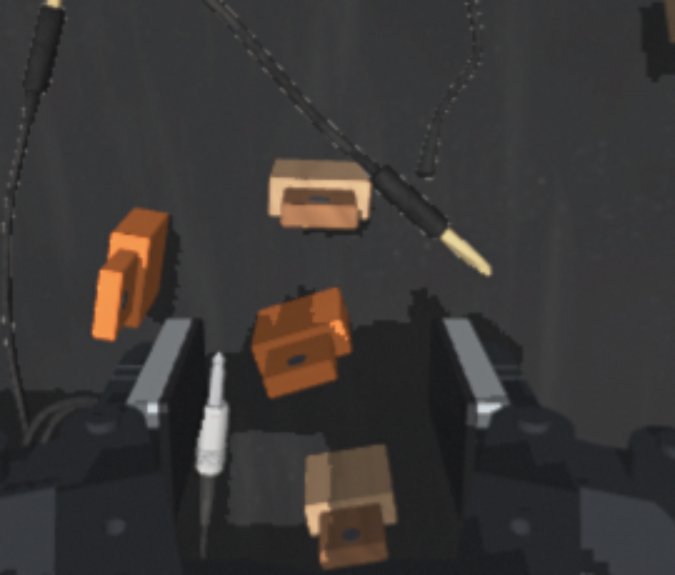

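The wrist view shows plate 2 under the tool at crop (320,190). The tab's rear top edge runs (283,226)–(357,228), and the body's rear top corners are at (269,214) and (371,218). I'll compute its pose from these.

```bash
python3 - <<'E'
from h import *
import pickle
f=pickle.load(open("w6.pkl","rb"))
tp=np.array([.44105,.00387]); a=-.0839; yv=np.array([np.cos(a),np.sin(a)]); xv=np.array([-np.sin(a),np.cos(a)])
for n,x,y,z in[("tab rear L",283,226,.066),("tab rear R",357,228,.066),("body rear L",269,214,.04),("body rear R",371,218,.04),("foot front L",275,160,0),("foot front R",367,163,0)]:
    q=hit(f,x/2.5+130,y/2.5+100,z)[:2]-tp; print(n,"tool x,y mm",np.round([q@xv*1e3,q@yv*1e3],1))
E
```

```text
tab rear L tool x,y mm [ -3.9 -11.3]
tab rear R tool x,y mm [-4.6 15.4]
body rear L tool x,y mm [ -6.5 -18. ]
body rear R tool x,y mm [-8.2 22.4]
foot front L tool x,y mm [  7.3 -17.5]
foot front R tool x,y mm [ 5.9 23.3]
```

move_arm(increments=[0, 2, 30, 0.035, 0.55, 0, 0, 35, 0, 0.55, 0, 0, 35, 0, 0.55, 0, 0, 20, 0, 0.55, 0, 0, 6, 0, 0.55, 0, 0, 4, 0, 0.55, 0, 0, 0, 0, 0.55])

```text
time: 10.12
tool_pos: [0.4437, 0.0034, 0.0244]
tool_rot: [-0.0, 0.748, 0.663, 0.0]
contact_force: [-0.5, -0.5, 1.0]
gripper_width: 0.549
grasp_force: 0.0
```

```bash
python3 -c "
from h import *
s=st();print(s['tool_pos'])"
```

```text
t 10.12 TCP local [-206.7   25.8] z 24.4 heading err -0.3102 F local x -0.5 y -0.4 z 1.0 jaw 0.549 g 0.0 tilt [-0.0001  0.0002]
[0.44366278 0.00337808 0.02442987]
```

move_arm(increments=[0, 0, 0, 0, 0.2, 0, 0, 0, 0, 0.2, 0, 0, 0, 0, 0.2, 0, 0, 0, 0, 0.2, 0, 0, 0, 0, 0.2])

```text
time: 10.53
tool_pos: [0.4451, 0.0032, 0.0262]
tool_rot: [0.001, 0.749, 0.663, 0.001]
contact_force: [-0.6, -0.4, 6.0]
gripper_width: 0.305
grasp_force: 59.0
```

```bash
python3 -c "
from h import *
s=st();f=wrist('w7')
im=f['image'][100:330,130:400]; cv2.imwrite('pics/w7c.png',cv2.resize(im,None,fx=2.5,fy=2.5))"
```

```text
t 10.53 TCP local [-205.3   25.3] z 26.2 heading err -0.3104 F local x -0.7 y -0.3 z 6.0 jaw 0.305 g 59.0 tilt [ 0.0037 -0.0006]
```

The grip is firm: 59 N at an opening of 0.305. Next I lift, turn to the clamp heading and carry the plate over the trough.

move_arm(increments=[0, 0, -10, 0, 0.2, 0, 0, -30, 0, 0.2, 0, 0, -35, 0, 0.2, 0, 0, -25, -0.11, 0.2, 0, 0, 0, -0.1, 0.2, 0, 0, 0, -0.1, 0.2, 0, 20, 0, 0, 0.2, 0, 30, 0, 0, 0.2])

```text
time: 11.25
tool_pos: [0.4918, 0.0128, 0.1248]
tool_rot: [0.0, 0.637, 0.771, -0.0]
contact_force: [-0.2, -0.4, -0.9]
gripper_width: 0.308
grasp_force: 59.0
```

move_arm(increments=[0, 35, 0, 0, 0.2, 0, 35, 0, 0, 0.2, 0, 35, 0, 0, 0.2, 0, 30, 0, 0, 0.2, 0, 15, 0, 0, 0.2, 3, 7, 0, 0, 0.2, 0, 0, 25, 0, 0.2, 0, 0, 0, 0, 0.2])

```text
time: 11.92
tool_pos: [0.6432, 0.0457, 0.0953]
tool_rot: [-0.003, 0.637, 0.771, -0.002]
contact_force: [-1.3, 0.0, -2.9]
gripper_width: 0.302
grasp_force: 59.1
```

```bash
python3 -c "
from h import *
import pickle
s=st();f=wrist('w8')
im=f['image'][40:280,130:400]; cv2.imwrite('pics/w8c.png',cv2.resize(im,None,fx=2.5,fy=2.5,interpolation=cv2.INTER_CUBIC))"
```

```text
t 11.92 TCP local [-2.7 29.7] z 95.3 heading err -0.0002 F local x -1.3 y 0.3 z -2.9 jaw 0.302 g 59.1 tilt [-0.0072  0.0003]
```

View pics/w8c.png

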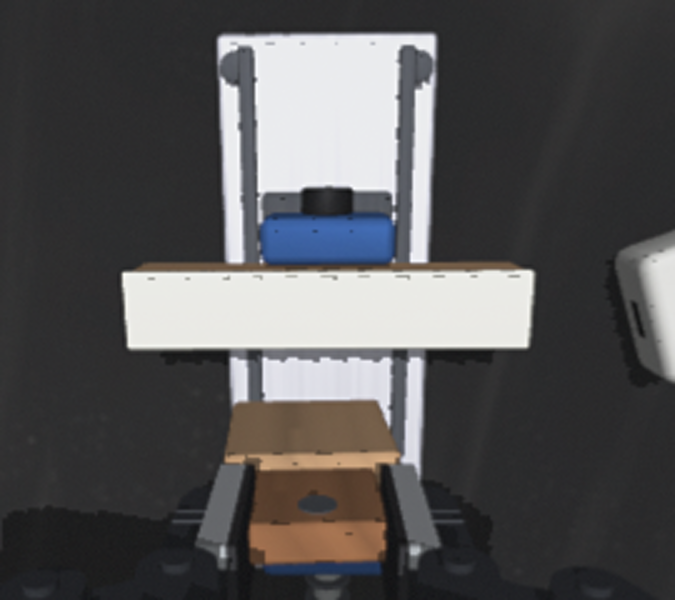

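The held plate's foot front edge runs (235,402)–(378,402). The key's top is bounded by (123,270), (534,270), (528,348) and (128,348), and the rails' inner edges near row 390 are at about 261 and 392. I'll work out the offsets.

```bash
python3 - <<'E'
from h import *
import pickle
f=pickle.load(open("w8.pkl","rb")); 
for n,x,y,z in[("base far L",219,36,.01),("base far R",436,36,.01),("key far L",123,270,.046),("key far R",534,270,.046),("key near L",128,348,.046),("key near R",528,348,.046),("rail in L",261,385,.015),("rail in R",392,385,.015),("foot L",235,402,.069),("foot R",378,402,.069),("bodytop front L",225,455,.109),("bodytop front R",400,455,.109)]:
    print(n,"local",tolocal(hit(f,x/2.5+130-.3,y/2.5+40-.3,z)))
s=st()
E
```

```text
base far L local [-33.1 138.1]
base far R local [ 35.1 137.9]
key far L local [-59.2  69.5]
key far R local [61.5 69.5]
key near L local [-59.4  45.9]
key near R local [61.5 45.9]
rail in L local [-22.   24.8]
rail in R local [24.  24.8]
foot L local [-24.7  36.3]
foot R local [14.8 36.3]
bodytop front L local [-22.4  37. ]
bodytop front R local [16.7 37.1]
t 11.97 TCP local [-2.9 29.6] z 96.3 heading err -0.0004 F local x -0.1 y -0.2 z -0.2 jaw 0.304 g 59.1 tilt [-0.007   0.0003]
```

The clamp centre line is at local x of about +1.0, and the key face is at 45.9, confirming the 46 mm gap. The held plate's foot sits about 5 mm to the left. I'll shift it right and lower it.

move_arm(increments=[0, 5, 5, 0, 0.2, 0, 0, 15, 0, 0.2, 0, 0, 15, 0, 0.2, 0, 0, 12, 0, 0.2, 0, 0, 5, 0, 0.2, 0, 0, 3, 0, 0.2, 0, 0, 0, 0, 0.2])

```text
time: 12.55
tool_pos: [0.6502, 0.0461, 0.0428]
tool_rot: [-0.001, 0.637, 0.771, -0.001]
contact_force: [-0.1, -0.1, -1.3]
gripper_width: 0.303
grasp_force: 59.1
```

```bash
python3 -c "
from h import *
s=st()"
```

```text
t 12.55 TCP local [ 4.2 28.9] z 42.8 heading err -0.0007 F local x -0.1 y -0.1 z -1.3 jaw 0.303 g 59.1 tilt [-0.0021  0.0001]
```

move_arm(increments=[0, 0, 2, 0, 0.2, 0, 0, 0, 0, 0.2])

```text
time: 12.72
tool_pos: [0.6515, 0.0462, 0.0427]
tool_rot: [0.0, 0.637, 0.771, 0.0]
contact_force: [-0.2, -0.6, -0.0]
gripper_width: 0.306
grasp_force: 59.1
```

```bash
python3 -c "
from h import *
s=st()"
```

```text
t 12.72 TCP local [ 5.5 28.7] z 42.7 heading err -0.0006 F local x -0.3 y -0.5 z -0.0 jaw 0.306 g 59.1 tilt [ 0.0009 -0.    ]
```

move_arm(increments=[0, -2.8, 0, 0, 0.2, 0, 0, 0, 0, 0.2, 0, 0, 3, 0, 0.2, 0, 0, 1.5, 0, 0.2, 0, 0, 0, 0, 0.2])

```text
time: 13.13
tool_pos: [0.6479, 0.0457, 0.0372]
tool_rot: [-0.0, 0.637, 0.771, -0.0]
contact_force: [-0.3, 0.3, -0.7]
gripper_width: 0.305
grasp_force: 59.1
```

```bash
python3 -c "
from h import *
s=st()"
```

```text
t 13.13 TCP local [ 1.9 28.9] z 37.2 heading err -0.0006 F local x -0.2 y 0.4 z -0.7 jaw 0.305 g 59.1 tilt [-0.0008  0.0001]
```

move_arm(increments=[0, 0, 1.5, 0, 0.2, 0, 0, 0, 0, 0.2, 0, 0, 0, 0, 0.2])

```text
time: 13.38
tool_pos: [0.6484, 0.0457, 0.0364]
tool_rot: [0.0, 0.637, 0.771, 0.0]
contact_force: [-0.8, -0.3, 1.2]
gripper_width: 0.308
grasp_force: 59.3
```

```bash
python3 -c "
from h import *
s=st()"
```

```text
t 13.38 TCP local [ 2.4 28.7] z 36.4 heading err -0.0006 F local x -0.8 y -0.2 z 1.2 jaw 0.308 g 59.3 tilt [ 0.0001 -0.    ]
```

move_arm(increments=[3, 0, 0, 0, 0.2, 3, 0, 0, 0, 0.2, 2, 0, 0, 0, 0.2, 0, 0, 0, 0, 0.2])

```text
time: 13.72
tool_pos: [0.647, 0.0539, 0.0365]
tool_rot: [0.0, 0.637, 0.771, 0.0]
contact_force: [0.5, -0.1, 2.3]
gripper_width: 0.309
grasp_force: 59.3
```

```bash
python3 -c "
from h import *
s=st()"
```

```text
t 13.72 TCP local [ 2.6 37.1] z 36.5 heading err -0.0001 F local x 0.5 y -0.2 z 2.3 jaw 0.309 g 59.3 tilt [ 0.0008 -0.0001]
```

move_arm(increments=[1, 0, 0, 0, 0.2, 0, 0, 0, 0, 0.2])

```text
time: 13.88
tool_pos: [0.6468, 0.0546, 0.0365]
tool_rot: [0.0, 0.637, 0.771, 0.0]
contact_force: [0.7, -0.3, 1.6]
gripper_width: 0.305
grasp_force: 59.3
```

```bash
python3 -c "
from h import *
s=st()"
```

```text
t 13.88 TCP local [ 2.5 37.8] z 36.5 heading err -0.0004 F local x 0.7 y -0.4 z 1.6 jaw 0.305 g 59.3 tilt [ 0.0007 -0.0002]
```

The plate stands in the trough just short of the key. Next I release it, go up and move over plate 1 at about (0.4365, 0.138).

move_arm(increments=[0, 0, 0, 0, 0.55, 0, 0, 0, 0, 0.55, 0, 0, 0, 0, 0.55, 0, 0, -5, 0, 0.55, 0, 0, -25, 0, 0.55, 0, 0, -38, 0, 0.55, 0, 0, -32, 0, 0.55, 5, -11, -10, 0, 0.55])

```text
time: 14.55
tool_pos: [0.6392, 0.0569, 0.1536]
tool_rot: [0.004, 0.637, 0.77, 0.003]
contact_force: [0.5, 0.1, 2.1]
gripper_width: 0.546
grasp_force: 0.0
```

move_arm(increments=[20, -32, 0, 0, 0.55, 20, -32, 0, 0, 0.55, 20, -32, 0, 0, 0.55, 20, -32, 0, 0, 0.55, 20, -32, 0, 0, 0.55, 16, -20, 0, 0, 0.55, 0, 0, 0, 0.11, 0.55, 0, 0, 0, 0.11, 0.55])

```text
time: 15.22
tool_pos: [0.4349, 0.1382, 0.1465]
tool_rot: [0.0, 0.719, 0.695, 0.0]
contact_force: [1.3, -0.4, 0.2]
gripper_width: 0.551
grasp_force: 0.0
```

move_arm(increments=[0, 0, 0, 0, 0.55, 0, 0, 0, 0, 0.55, 0, 0, 0, 0, 0.55])

```text
time: 15.47
tool_pos: [0.4364, 0.1374, 0.1464]
tool_rot: [0.0, 0.717, 0.697, 0.0]
contact_force: [-0.2, -0.5, -0.0]
gripper_width: 0.548
grasp_force: 0.0
```

```bash
python3 - <<'E'
from h import *
s=st();f=wrist('w9'); R=qR(s['tool_rot']); tp=s['tool_pos']; print(tp, np.arctan2(R[1,1],R[0,1]))
hsv=cv2.cvtColor(f['image'],cv2.COLOR_BGR2HSV)
m=((hsv[...,0]>3)&(hsv[...,0]<22)&(hsv[...,1]>60)&(hsv[...,2]>60)).astype(np.uint8)
n,l,stt,c=cv2.connectedComponentsWithStats(m)
P=lambda l: proj(f, R@np.array(l)+tp)
for i in range(1,n):
    if stt[i,4]>80:
        ct=np.argwhere(l==i)[:,::-1].astype(np.float32); r=cv2.minAreaRect(ct); print(stt[i],np.round(c[i]),"hue",np.median(hsv[...,0][l==i]),np.median(hsv[...,1][l==i]),[np.round(x,1) for x in r])
# expected silhouette of plate under the TCP
pts=[]
for z,hx,hy in[(0,8,20),(40,8,20),(40,4.5,14),(66,4.5,14)]:
    for a in(-1,1):
        for b in(-1,1): pts.append(P([a*hx*1e-3,b*hy*1e-3,tp[2]-z*1e-3]))
pts=np.array(pts); print("expected bbox",pts.min(0),pts.max(0)); print("rear body corners",np.round(pts[[4,5]],1),"rear tab",np.round(pts[[12,13]],1))
E
```

```text
t 15.47 TCP local [-188.6  158.8] z 146.4 heading err -0.2186 F local x -0.2 y -0.4 z -0.0 jaw 0.548 g 0.0 tilt [0.0001 0.0001]
[0.43640489 0.13739217 0.14639976] -0.028982929074457257
[190  23  52  52 719] [212.  44.] hue 16.0 66.0 [array([214.2,  49.3]), array([51.7, 48.9]), np.float64(7.1)]
[ 235  166   43   30 1123] [256. 181.] hue 14.0 95.0 [array([256. , 180.5]), array([29., 42.]), np.float64(90.0)]
[456 209  56  20 311] [495. 216.] hue 15.0 93.0 [array([483.3, 217.9]), array([10.5, 57.4]), np.float64(78.9)]
[392 224  63  33 582] [414. 234.] hue 15.0 92.0 [array([420.5, 231.5]), array([25.9, 63. ]), np.float64(63.0)]
[ 435  247   69   33 1275] [472. 263.] hue 12.0 119.0 [array([469.5, 265. ]), array([31.3, 64.9]), np.float64(79.7)]
[198 288  11  31 124] [203. 303.] hue 11.0 171.0 [array([202.3, 302.6]), array([ 5.5, 30.6]), np.float64(13.2)]
[238 316  34  14 321] [256. 323.] hue 11.0 175.0 [array([254.5, 323.7]), array([11.7, 33. ]), np.float64(79.7)]
expected bbox [234.52842968 164.46853194] [276.58098307 193.32790341]
rear body corners [[234.9 189. ]
 [276.3 188.9]] rear tab [[239.6 193.3]
 [271.5 193.3]]
```

Plate 1 lies almost exactly under the tool: its silhouette is within 1.7 px of expectation and aligned. I'll descend, staying a bit higher than last time, and grip.

move_arm(increments=[-1, 0.5, 30, 0, 0.55, 0, 0, 35, 0, 0.55, 0, 0, 30, 0, 0.55, 0, 0, 16, 0, 0.55, 0, 0, 6, 0, 0.55, 0, 0, 0, 0, 0.55, 0, 0, 0, 0, 0.2, 0, 0, 0, 0, 0.2])

```text
time: 16.18
tool_pos: [0.4383, 0.1366, 0.0311]
tool_rot: [0.001, 0.718, 0.696, 0.001]
contact_force: [1.6, 0.3, 0.5]
gripper_width: 0.301
grasp_force: 58.7
```

move_arm(increments=[0, 0, 0, 0, 0.2, 0, 0, 0, 0, 0.2, 0, 0, 0, 0, 0.2])

```text
time: 16.43
tool_pos: [0.4383, 0.1367, 0.031]
tool_rot: [0.001, 0.718, 0.696, 0.001]
contact_force: [0.3, -0.2, 5.3]
gripper_width: 0.303
grasp_force: 59.5
```

```bash
python3 -c "
from h import *
s=st()"
```

```text
t 16.43 TCP local [-186.8  157.7] z 31.0 heading err -0.2204 F local x 0.2 y -0.2 z 5.3 jaw 0.303 g 59.5 tilt [0.0036 0.0005]
```

move_arm(increments=[0, 0, -10, 0, 0.2, 0, 0, -30, 0, 0.2, 0, 0, -35, 0, 0.2, 0, 0, -25, -0.11, 0.2, 0, 0, 0, -0.11, 0.2, -10, 15, 0, 0, 0.2, -20, 28, 0, 0, 0.2, -25, 33, 0, 0, 0.2])

```text
time: 17.1
tool_pos: [0.5215, 0.0972, 0.1299]
tool_rot: [-0.0, 0.636, 0.771, 0.0]
contact_force: [0.2, 1.1, 0.2]
gripper_width: 0.3
grasp_force: 59.2
```

move_arm(increments=[-25, 33, 0, 0, 0.2, -25, 33, 0, 0, 0.2, -20, 26, 0, 0, 0.2, -10, 14, 0, 0, 0.2, -5, 6, 0, 0, 0.2, 0, 0, 0, 0, 0.2, 0, 0, 0, 0, 0.2, 0, 0, 0, 0, 0.2])

```text
time: 17.77
tool_pos: [0.6464, 0.0351, 0.1291]
tool_rot: [-0.001, 0.637, 0.771, -0.0]
contact_force: [-0.5, 0.0, -0.9]
gripper_width: 0.298
grasp_force: 59.3
```

```bash
python3 - <<'E'
from h import *
s=st();f=wrist('w10')
im=f['image'][40:280,130:400]; cv2.imwrite('pics/w10c.png',cv2.resize(im,None,fx=2.5,fy=2.5,interpolation=cv2.INTER_CUBIC))
E
```

```text
t 17.77 TCP local [-1.6 18.7] z 129.1 heading err 0.0002 F local x -0.5 y 0.1 z -0.9 jaw 0.298 g 59.3 tilt [-0.0011  0.0003]
```

move_arm(increments=[-1, 3.5, 10, 0, 0.2, 0, 0, 25, 0, 0.2, 0, 0, 25, 0, 0.2, 0, 0, 15, 0, 0.2, 0, 0, 6, 0, 0.2, 0, 0, 0, 0, 0.2, 0, 0, 0, 0, 0.2])

```text
time: 18.4
tool_pos: [0.6515, 0.0341, 0.0486]
tool_rot: [0.0, 0.637, 0.771, 0.0]
contact_force: [0.2, -0.6, -1.1]
gripper_width: 0.3
grasp_force: 59.3
```

```bash
python3 -c "
from h import *
s=st()"
```

```text
t 18.40 TCP local [ 3.2 16.8] z 48.6 heading err -0.0003 F local x 0.1 y -0.6 z -1.1 jaw 0.300 g 59.3 tilt [ 0.0004 -0.    ]
```

move_arm(increments=[0, -0.8, 2, 0, 0.2, 0, 0, 2, 0, 0.2, 0, 0, 2, 0, 0.2, 0, 0, 0, 0, 0.2, 0, 0, 0, 0, 0.2])

```text
time: 18.82
tool_pos: [0.6506, 0.0337, 0.0424]
tool_rot: [0.0, 0.637, 0.771, 0.0]
contact_force: [0.4, -0.4, -0.4]
gripper_width: 0.302
grasp_force: 59.3
```

```bash
python3 -c "
from h import *
s=st()"
```

```text
t 18.82 TCP local [ 2.3 16.6] z 42.4 heading err -0.0007 F local x 0.3 y -0.5 z -0.4 jaw 0.302 g 59.3 tilt [ 0.0003 -0.    ]
```

move_arm(increments=[0, 0, 1.5, 0, 0.2, 0, 0, 0, 0, 0.2, 0, 0, 0, 0, 0.2])

```text
time: 19.07
tool_pos: [0.6509, 0.0337, 0.0412]
tool_rot: [0.0, 0.637, 0.771, 0.0]
contact_force: [-1.1, -1.0, 2.0]
gripper_width: 0.302
grasp_force: 59.4
```

```bash
python3 -c "
from h import *
s=st()"
```

```text
t 19.07 TCP local [ 2.5 16.6] z 41.2 heading err -0.0006 F local x -1.3 y -0.8 z 2.0 jaw 0.302 g 59.4 tilt [ 0.0008 -0.0001]
```

move_arm(increments=[2, 0, 0, 0, 0.2, 2, 0, 0, 0, 0.2, 0, 0, 0, 0, 0.2])

```text
time: 19.32
tool_pos: [0.6502, 0.0377, 0.0413]
tool_rot: [0.001, 0.637, 0.771, 0.0]
contact_force: [-0.1, -1.9, 1.9]
gripper_width: 0.305
grasp_force: 59.6
```

move_arm(increments=[1, 0, 0, 0, 0.2, 0, 0, 0, 0, 0.2])

```text
time: 19.48
tool_pos: [0.65, 0.0384, 0.0413]
tool_rot: [0.001, 0.637, 0.771, -0.0]
contact_force: [-0.2, -2.2, 3.2]
gripper_width: 0.299
grasp_force: 59.8
```

move_arm(increments=[1, 0, 0, 0, 0.2, 0, 0, 0, 0, 0.2])

```text
time: 19.65
tool_pos: [0.6498, 0.0395, 0.0412]
tool_rot: [0.001, 0.637, 0.771, 0.0]
contact_force: [-0.2, -1.7, 3.6]
gripper_width: 0.3
grasp_force: 60.5
```

```bash
python3 -c "
from h import *
s=st()"
```

```text
t 19.65 TCP local [ 2.6 22.4] z 41.2 heading err -0.0005 F local x -0.5 y -1.6 z 3.6 jaw 0.300 g 60.5 tilt [ 0.001  -0.0004]
```

move_arm(increments=[1, 0, 0, 0, 0.2, 0, 0, 0, 0, 0.2])

```text
time: 19.82
tool_pos: [0.6498, 0.0397, 0.0412]
tool_rot: [0.001, 0.637, 0.771, -0.0]
contact_force: [0.3, -6.2, 4.4]
gripper_width: 0.303
grasp_force: 61.6
```

move_arm(increments=[1, 0, 0, 0, 0.2, 0, 0, 0, 0, 0.2])

```text
time: 19.98
tool_pos: [0.6498, 0.04, 0.0414]
tool_rot: [0.002, 0.637, 0.771, -0.001]
contact_force: [0.2, -7.0, 4.5]
gripper_width: 0.3
grasp_force: 62.3
```

```bash
python3 -c "
from h import *
s=st()"
```

```text
t 19.98 TCP local [ 2.6 23. ] z 41.4 heading err -0.0003 F local x -1.1 y -7.0 z 4.5 jaw 0.300 g 62.3 tilt [ 0.0016 -0.0032]
```

The stack is against the key at a 7 N push. I'll relax it, release, rise and move back behind the head with the fingers shut.

move_arm(increments=[-1.5, 0, 0, 0, 0.2, 0, 0, 0, 0, 0.2, 0, 0, 0, 0, 0.55, 0, 0, 0, 0, 0.55, 0, 0, 0, 0, 0.55, 0, 0, -5, 0, 0.55, 0, 0, -25, 0, 0.55, 0, 0, -35, 0, 0.55])

```text
time: 20.65
tool_pos: [0.6456, 0.0408, 0.1015]
tool_rot: [-0.004, 0.637, 0.771, -0.003]
contact_force: [0.9, 0.5, -0.9]
gripper_width: 0.548
grasp_force: 0.0
```

move_arm(increments=[0, 0, -30, 0, 0.55, -15, 0, 0, 0, 0, -30, 0, 0, 0, 0, -35, 0, 0, 0, 0, -35, 0, 0, 0, 0, -20, 0, 0, 0, 0, 0, 0, 0, 0, 0, 0, 0, 0, 0, 0])

```text
time: 21.32
tool_pos: [0.6745, -0.0931, 0.1354]
tool_rot: [-0.001, 0.638, 0.77, 0.0]
contact_force: [0.7, -0.3, 0.7]
gripper_width: 0.001
grasp_force: 0.0
```

```bash
python3 - <<'E'
from h import *
s=st();f=wrist('w11')
im=f['image'][0:240,130:400]; cv2.imwrite('pics/w11c.png',cv2.resize(im,None,fx=2.5,fy=2.5,interpolation=cv2.INTER_CUBIC))
E
```

```text
t 21.32 TCP local [   1.8 -112.4] z 135.4 heading err -0.0024 F local x 0.6 y -0.5 z 0.7 jaw 0.001 g 0.0 tilt [-0.0006  0.001 ]
```

View pics/w11c.png

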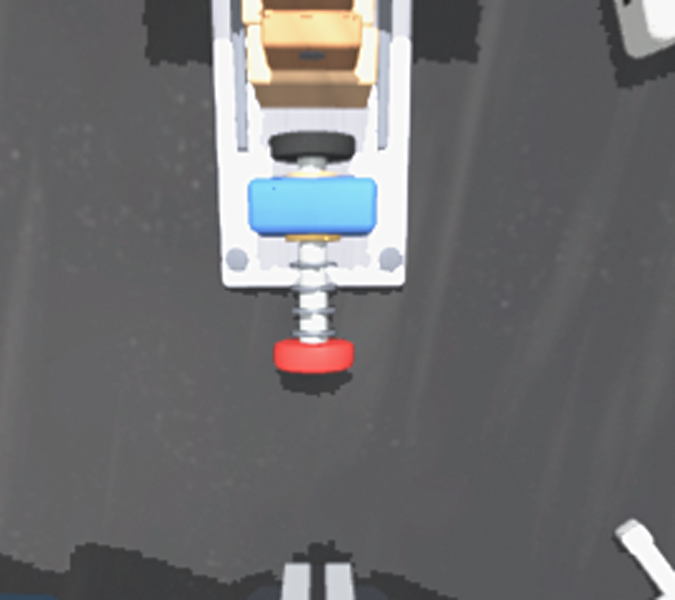

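Both plates stand upright, flat and centred between pad and key; the second plate's face ends at about row 105 and the pad is at row 145. The red head at (314,355) is in line with the fingers at 318. Now I descend and push.

move_arm(increments=[-3, -0.5, 30, -0.003, 0, 0, 0, 38, 0, 0, 0, 0, 35, 0, 0, 0, 0, 20, 0, 0, 0, 0, 8, 0, 0, 8, 0, 0, 0, 0, 8, 0, 0, 0, 0, 4, 0, 0, 0, 0])

```text
time: 22.03
tool_pos: [0.6725, -0.0742, 0.0073]
tool_rot: [0.002, 0.636, 0.772, 0.001]
contact_force: [0.7, -0.9, -0.2]
gripper_width: -0.0
grasp_force: 0.0
```

move_arm(increments=[4, 0, 0, 0, 0, 4, 0, 0, 0, 0, 3, 0, 0, 0, 0, 3, 0, 0, 0, 0, 0, 0, 0, 0, 0, 0, 0, 0, 0, 0])

```text
time: 22.53
tool_pos: [0.6691, -0.0625, 0.0057]
tool_rot: [0.001, 0.636, 0.772, 0.0]
contact_force: [2.5, -3.5, 3.0]
gripper_width: -0.003
grasp_force: 1.9
```

```bash
python3 -c "
from h import *
s=st()"
```

```text
t 22.53 TCP local [  2.3 -81.4] z 5.7 heading err 0.0023 F local x 1.8 y -3.9 z 3.0 jaw -0.003 g 1.9 tilt [ 0.002  -0.0008]
```

move_arm(increments=[2, 0, 0, 0, 0, 0, 0, 0, 0, 0])

```text
time: 22.7
tool_pos: [0.6684, -0.0605, 0.0052]
tool_rot: [0.001, 0.636, 0.772, 0.0]
contact_force: [2.3, -3.3, 3.7]
gripper_width: 0.004
grasp_force: 2.3
```

```bash
python3 -c "
from h import *
s=st()"
```

```text
t 22.70 TCP local [  2.  -79.3] z 5.2 heading err 0.0021 F local x 1.7 y -3.7 z 3.7 jaw 0.004 g 2.3 tilt [ 0.0012 -0.0007]
```

move_arm(increments=[2, 0, 0, 0, 0, 0, 0, 0, 0, 0])

```text
time: 22.87
tool_pos: [0.6679, -0.0586, 0.0051]
tool_rot: [0.001, 0.636, 0.772, 0.0]
contact_force: [2.0, -4.1, 4.4]
gripper_width: 0.003
grasp_force: 2.3
```

move_arm(increments=[1.5, 0, 0, 0, 0, 0, 0, 0, 0, 0])

```text
time: 23.03
tool_pos: [0.6679, -0.0581, 0.0051]
tool_rot: [0.001, 0.636, 0.772, -0.001]
contact_force: [2.5, -7.2, 3.3]
gripper_width: 0.0
grasp_force: 3.9
```

move_arm(increments=[1.5, 0, 0, 0, 0, 0, 0, 0, 0, 0])

```text
time: 23.2
tool_pos: [0.6679, -0.0581, 0.0052]
tool_rot: [0.003, 0.636, 0.772, -0.001]
contact_force: [4.2, -10.8, 2.4]
gripper_width: -0.0
grasp_force: 5.9
```

```bash
python3 -c "
from h import *
s=st()"
```

```text
t 23.20 TCP local [  1.9 -76.9] z 5.2 heading err 0.0024 F local x 2.1 y -11.3 z 2.4 jaw -0.000 g 5.9 tilt [ 0.0024 -0.0052]
```

The stack is squeezed at 14.4 mm of travel, short of the 22 mm stop. I'll push firmer and hold.

move_arm(increments=[1.5, 0, 0, 0, 0, 1.5, 0, 0, 0, 0, 1, 0, 0, 0, 0, 0, 0, 0, 0, 0, 0, 0, 0, 0, 0, 0, 0, 0, 0, 0, 0, 0, 0, 0, 0, 0, 0, 0, 0, 0])

```text
time: 23.87
tool_pos: [0.6679, -0.0581, 0.0053]
tool_rot: [0.005, 0.636, 0.771, -0.003]
contact_force: [6.0, -21.0, -0.5]
gripper_width: 0.003
grasp_force: 11.1
```

```bash
python3 - <<'E'
from h import *
s=st();f=wrist('w12')
# wood in the trough: expected stack y 14..46, x -19..21 at z=.05; compare projected tab/body box with wood mask
hsv=cv2.cvtColor(f['image'],cv2.COLOR_BGR2HSV)
m=((hsv[...,0]>3)&(hsv[...,0]<22)&(hsv[...,1]>60)&(hsv[...,2]>60)).astype(np.uint8)
n,l,stt,c=cv2.connectedComponentsWithStats(m)
print([list(stt[i]) for i in range(1,n) if stt[i,4]>100])
c_,s_=np.cos(CL[2]),np.sin(CL[2])
W=lambda x,y,z:[CL[0]+(c_*x-s_*y)*1e-3,CL[1]+(s_*x+c_*y)*1e-3,z*1e-3]
print([np.round(proj(f,W(x,13.9,z))) for z in(10,50) for x in(-19,21)], np.round(proj(f,W(1,25,76))))
E
```

```text
t 23.87 TCP local [  2.  -76.9] z 5.3 heading err 0.0019 F local x 1.9 y -21.7 z -0.5 jaw 0.003 g 11.1 tilt [ 0.0044 -0.0112]
[[np.int32(196), np.int32(0), np.int32(112), np.int32(62), np.int32(5127)]]
[array([214.,  62.]), array([293.,  62.]), array([199.,  49.]), array([306.,  49.])] [251. -10.]
```

```bash
python3 -c "
from h import *
s=st(); print(manip.job_done())"
```

```text
t 23.92 TCP local [  1.9 -76.8] z 5.3 heading err 0.0020 F local x 0.4 y -23.1 z -0.4 jaw -0.004 g 11.1 tilt [ 0.0044 -0.0112]
the job is handed in; nothing more can be done
None
```

I handed the job in after 24 s: with the trough empty, the plunger hit its 22 mm stop short of the key and was let spring back; two plates now stand squeezed against the key at about 14 mm of travel, with about 22 N still on the red head, and the third plate, tin, red box and tape were never approached.

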